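Draw up the far jaw of a panel cramp with a hook

TASK

Dry-fit the two pine strips in the panel cramp: take the wooden-handled draw hook, catch it behind the steel pin of the far sliding jaw, and draw the jaw toward you until both strips are closed up and nipped against the near jaw. Nip them only lightly, with about 10 newtons: a hard pull would squeeze a poor joint shut and hide it. Touch the far jaw and the strips only with the hook; then lay the hook flat on the bench, clear of the cramp, and leave everything else where it is.

Things in the scene. Friction and masses are not known exactly. Their poses are not given: they have to be found in the camera images.
- cramp: green panel cramp screwed to a plywood baseboard 460x180x12 mm, fixed to the bench. Origin: centre of the board's underside on the bench; +x along the steel bar from the near jaw to the far end, +z up. Bearers carry the strips at z = 24. Near jaw (on a screw, does not move in the task): its cork face was left anywhere from x = -166 to -122 and is not measured; top z 46.
- jaw: far jaw, green; slides along the bar, stays where left; friction about 1 N either way, so the nip is the pull on the pin give or take 1 N. Axes as the cramp's. Origin: bench level, under the axis of its upright steel draw pin (12 mm dia, z 38 to 98, 20 mm collar up to z 42). Cork face at x = -22, body to x = 28, 62 wide, top z 47. Wanted nip on strip_b: 7 to 12 N; over 14 N is too hard.
- strip_a: near pine strip, 70 mm wide (its x, along the bar) x 160 (its y) x 20, loose on the bearers, 0 to 48 mm off the near jaw, slides with under 2 N. Origin: centre of its underside, x as the cramp's within a degree or two. Home: flat against the near jaw.
- strip_b: far pine strip, same size and axes, loose on the bearers between strip_a and the far jaw, several mm clear of strip_a and 60 to 115 mm clear of the far jaw. Origin: centre of its underside. Closed up, its centre is 70 mm beyond strip_a's and the far jaw's pin 57 mm beyond its own.
- hook: draw hook lying flat on the bench, about 160 g. Origin: underside of the handle, 15 mm below its axis; +x from handle to hook, +z up. Flat-sided wooden handle 26 wide x 30 high, x -56 to 48, darker pommel x -72 to -52 (30 wide); brass ferrule to x = 66; 7 mm steel rod at z = 15 to the hook. Balances at about x = 10.
- hook_eye (a point): centre of the hook's bend, at x = 195, y = 0, z = 15 of the hook. The bend is a half ring of clear radius 13 mm lying flat (in the hook's xy plane), closed on the far (+x) side and both flanks, open toward the handle: lowered over the pin and pulled along -x, the pin seats when its axis is 7 to 8 mm beyond this point.
- wax_tin: red wax tin, 47 mm across, 28 high, right front of the bench; leave alone
- marking_gauge: wooden marking gauge, 60x190x58 mm, right of the cramp; leave alone
- tape_measure: red tape measure, 63x65x35 mm, right back of the bench; leave alone
- offcut: beech offcut, 30x115x30 mm, right of the cramp; leave alone
There are look-alikes about, which are no part of the job. Leave any turquoise look-alike of the strip_a alone.

How it is judged:
By the outcome, as a careful person would: the job done as asked, in the order asked, and still so for the second after the job is handed in, with the robot touching nothing.
It also fails if it takes over 61 s, if anything falls off the work surface, if the arm or the gripper's body presses on something with over 40 N, if the wrist force passes 120 N, or if a joint passes its speed limit or range.

ROBOT

A 7-joint arm with a two-finger parallel gripper is mounted at the origin on a cart in front of the work surface, level with it; the furniture and walls round the work are solid. World frame = base frame: x ahead of the robot, y to its left, z up, the work surface at z = 0. Lengths are in m, angles in rad, forces in N, time in s.
With the tool pointing down it reaches from about 0.425 to 0.825 m from the base axis. Payload 3.6 kg.
Tool frame: the origin (TCP) lies midway between the tips of the shut fingers; the grasp point (between the pads) lies 19 mm behind it; z points along the fingers, y is the direction in which the jaws open and shut (so a half turn about z gives the same grasp; the last joint's range is limited). The gripper opens to 93 mm and grips with 3 to 60 N. Pads are 15 mm wide; open, the fingers measure 128 mm over their backs; the gripper's body (75 mm by 188 mm) begins 65 mm behind the grasp point.
Start: joints at [-1.179, 0.615, -0.013, 1.423, 0.008, 1.103, -0.04], TCP at [0.264, 0.594, 0.219] pointing down, gripper open.
Joint ranges: [-3.12, 3.12], [-0.3, 2.06], [-1.34, 1.32], [0.26, 2.42], [-1.36, 4.5], [0.01, 1.98], [-2.84, 2.84]. Speed limits (rad/s): [2.79, 2.79, 3.14, 3.14, 3.14, 3.14, 3.14].

INTERFACE

Orientations are given as a unit quaternion [w, x, y, z].
In Python, from workcell import bot gives the robot as it stands. The module is installed in compiled form; this text tells all that it offers.
- The arm moves only by the shell command python3 -m crank 'ROWS' [FORCE]. ROWS is JSON, a list of rows, each an object of numbers: "x", "y", "z": the shift along the tool's x, y, z in m; "ax", "ay", "az": the turn, a rotation vector about the tool's x, y, z in degrees; "hand": the gripper's target within -1 to 1 (fully open at 1, half-way at 0, shut at -1). In form: [{"x": .., "y": .., "z": .., "ax": .., "ay": .., "az": .., "hand": ..}, ...]. A call has exactly 10 rows; each row is the pose to reach, as a shift and turn from the pose commanded when the call began, along the tool's axes at that moment; what a row does not reach only later rows make up. A row lasts 1/8 s, in which the tool goes at most 62.5 mm and 10.7 degrees, less where a joint would pass 70% of its speed; a pose out of reach is approached as far as the arm can. A call with a gripper value outside its range is refused whole. The fingers move at their own pace and stop on an object; FORCE is the grip in N (left out, the last holds). Time passes only in rows, so rows that repeat a pose let the fingers close, or fill a call up. It gives the time, the measured TCP pose, the force and the opening at its end, in the units of the state.
- bot.get_obs(): the state, without advancing time (a new reading comes with each control period).
- bot.read_camera(name): name is "side" or "top" or "wrist"; returns the picture (480x640x3 uint8, blue, green, red); there is no depth.
- bot.calibration(name): a dict with "intrinsics" (3x3 intrinsics, pixels), "R" (3x3) and "t" (3): a world point X has camera coordinates R X + t. Camera axes: x right, y down, z forward; pixel columns grow to the right and rows downward; lengths in m; the calibration is good to about 2 mm. The wrist camera is an equidistant fisheye: a pixel r from the principal point sees the ray r / f radians off the axis. A picture is of the moment at which its call begins: read the wrist's pose just before it. calibration takes no time and is no camera call; for the wrist camera it gives the pose at the moment of the call.
- bot.finish_job(): hands the job in, once; it reports no verdict.
The state is a dict: "clock": time; "qpos": joint angles; "joint_vel": joint speeds; "tau": joint torques, N m; "ee_pos": TCP position; "tool_rot": TCP orientation; "force": force on the tool from outside, world axes, zero at the start; "moment": the same for the moment, N m; "opening": finger opening in m.
Only numpy, scipy, OpenCV 4.12 (cv2) and the standard library are available. Lean on these libraries where they do the work, as an engineer would, in place of code of your own. Each camera call takes 0.05 s, during which the arm holds its last target. There are 200 camera calls.

## Working session

There is one attempt and no reset: what is moved stays moved. The work goes in short steps, Python scripts to look and compute and a shell command to move; the robot and the scene stay as the last step left them, time stands still between calls to the robot, and variables do not carry over. Pictures are saved under pics/ and viewed, about 8 in all and at most 12, crops included, and the job is handed in when it is done.

```bash
mkdir -p pics
python3 - <<'E'
from workcell import bot
import cv2,numpy as np
for n in ("top","side"):
    cv2.imwrite(f"pics/{n}0.png",bot.read_camera(n))
    c=bot.calibration(n);print(n,np.round(c["intrinsics"],1).tolist(),np.round(c["R"],3).tolist(),np.round(c["t"],3).tolist())
o=bot.get_obs();print({k:np.round(v,3).tolist() for k,v in o.items()})
E
```

```text
top [[497.2, 0.0, 325.1], [0.0, 497.2, 241.7], [0.0, 0.0, 1.0]] [[-0.028, -1.0, 0.003], [-0.988, 0.027, -0.154], [0.154, -0.007, -0.988]] [-0.007, 0.586, 1.065]
side [[538.0, 0.0, 324.7], [0.0, 538.0, 244.9], [0.0, 0.0, 1.0]] [[0.96, -0.28, -0.022], [-0.186, -0.577, -0.795], [0.21, 0.767, -0.606]] [-0.558, 0.14, 1.287]
{'clock': 0.1, 'qpos': [-1.178, 0.616, -0.013, 1.425, 0.008, 1.103, -0.04], 'joint_vel': [-0.001, -0.002, -0.0, -0.004, 0.001, 0.001, 0.001], 'tau': [0.001, -46.005, 0.21, -16.625, -0.061, 0.017, 0.0], 'ee_pos': [0.264, 0.593, 0.218], 'tool_rot': [-0.0, 0.208, 0.978, -0.001], 'force': [-0.12, 0.319, 0.653], 'moment': [-0.021, -0.041, -0.019], 'opening': 0.093}
```

View pics/top0.png

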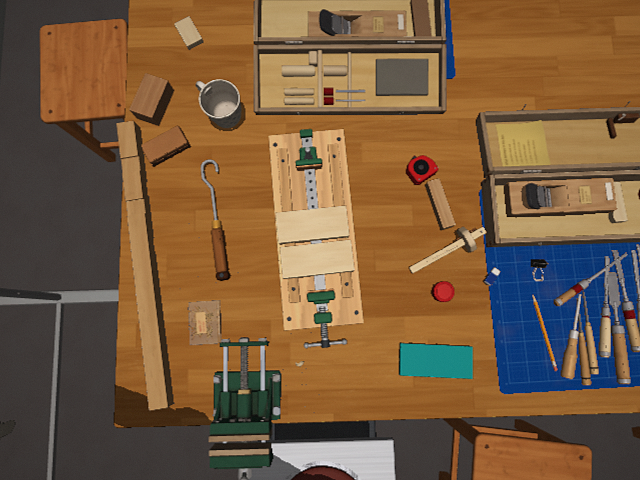

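View pics/side0.png

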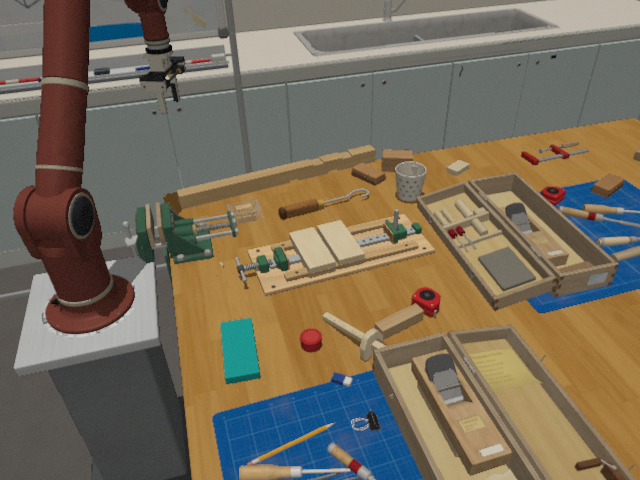

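The top view shows the hook on the bench: pommel (222,275), ferrule (213,222) and bend (209,168). The far jaw is at (308,157) and strip_b and strip_a at (314,223) and (317,260). The turquoise strip at (436,360) is a decoy.
Things that could be taken for the hook are the chisels (570,360), (605,300) and the marking gauge (450,250). By description it is the handle at (220,250). For the jaw, the fixed end block (305,133) and the near jaw (320,300) could mislead. I'll check both choices in one crop.

```bash
cat > h.py <<'E'
from workcell import bot
import cv2,numpy as np
from scipy.spatial.transform import Rotation as Ro
def ray(n,uv,c=None):
    c=c or bot.calibration(n);K=np.array(c["intrinsics"]);R=np.array(c["R"]);t=np.array(c["t"])
    x=np.linalg.inv(K)@[uv[0],uv[1],1]
    if n=="wrist":
        r=np.hypot(x[0],x[1]);x=np.array([x[0]/r*np.sin(r),x[1]/r*np.sin(r),np.cos(r)]) if r>1e-9 else x
    return -R.T@t,R.T@x
def at(n,uv,z,c=None):
    o,d=ray(n,uv,c);return o+d*(z-o[2])/d[2]
def proj(n,X,c=None):
    c=c or bot.calibration(n);K=np.array(c["intrinsics"]);p=np.array(c["R"])@X+c["t"]
    if n=="wrist":
        th=np.arctan2(np.hypot(p[0],p[1]),p[2]);p=np.array([*(p[:2]/np.hypot(p[0],p[1])*th),1])
    q=K@p;return q[:2]/q[2]
def intool(X):
    "world point(s) -> tool frame shift from measured pose"
    o=bot.get_obs();w,x,y,z=o["tool_rot"];return Ro.from_quat([x,y,z,w]).inv().apply(np.array(X)-o["ee_pos"])
E
python3 - <<'E'
from h import *
im=cv2.imread("pics/top0.png")
cv2.imwrite("pics/crop1.png",cv2.resize(im[120:350,190:375],None,fx=2.6,fy=2.6,interpolation=cv2.INTER_CUBIC))
for nm,uv,z in [("bFL",(270,135),.012),("bFR",(345,129),.012),("bNR",(363,322),.012),("bNL",(286,330),.012),("pommel",(222,275),.015),("ferr",(213,222),.015),("bend",(209,168),.015),("jaw",(308,157),.047)]:
    print(nm,at("top",uv,z).round(3))
E
```

```text
bFL [0.851 0.101 0.012]
bFR [ 0.861 -0.078  0.012]
bNR [ 0.406 -0.103  0.012]
bNL [0.393 0.07  0.012]
pommel [0.52  0.213 0.015]
ferr [0.643 0.234 0.015]
bend [0.772 0.245 0.015]
jaw [0.782 0.011 0.047]
```

View pics/crop1.png

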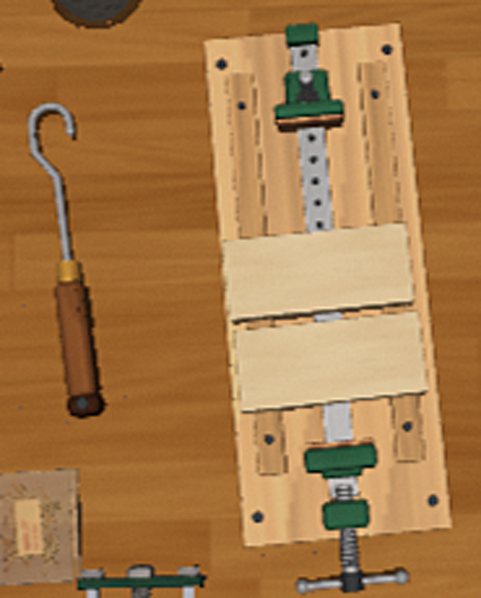

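The crop confirms the hook (wooden handle, brass ferrule, steel bend at the top) and the far jaw with its pin near crop (306,85), just in front of the fixed end block. Next I'll go above the handle.

Run:
```python
from h import *
f=lambda cx,cy:(190+cx/2.6,120+cy/2.6)
a=at("top",f(85,400),.015);b=at("top",f(68,268),.015);print(a,b,np.degrees(np.arctan2(*(b-a)[[1,0]])))
print("jaw face",at("top",f(310,120),.045), "mid",(np.array([.628,-.0025])))
g=(a*0.45+b*.55);g[2]=.19;print(g,intool(g))
w=bot.calibration("wrist");print(np.round(w["intrinsics"],1).tolist()); print(np.round(intool(-np.array(w["R"]).T@w["t"]),3))
```

```text
[0.52249449 0.21147358 0.015     ] [0.64028221 0.22701551 0.015     ] 7.516679286971045
jaw face [0.76116353 0.00872858 0.045     ] mid [ 0.628  -0.0025]
[0.58727774 0.22002164 0.19      ] [-0.44703408 -0.20939303  0.02809841]
[[371.6, 0.0, 313.1], [0.0, 371.6, 241.8], [0.0, 0.0, 1.0]]
[ 0.078  0.001 -0.167]
```

```bash
python3 -m crank '[{"x":-0.05,"y":-0.02,"z":0},{"x":-0.10,"y":-0.045,"z":0},{"x":-0.155,"y":-0.07,"z":0},{"x":-0.21,"y":-0.095,"z":0,"az":-8},{"x":-0.265,"y":-0.12,"z":0,"az":-16},{"x":-0.32,"y":-0.145,"z":0.01,"az":-24},{"x":-0.375,"y":-0.17,"z":0.015,"az":-31.5},{"x":-0.42,"y":-0.195,"z":0.02,"az":-31.5},{"x":-0.447,"y":-0.209,"z":0.028,"az":-31.5},{"x":-0.447,"y":-0.209,"z":0.028,"az":-31.5}]' 40
python3 - <<'E'
from h import *
cv2.imwrite("pics/w1.png",bot.read_camera("wrist"))
E
```

```text
invalid input
```

View pics/w1.png

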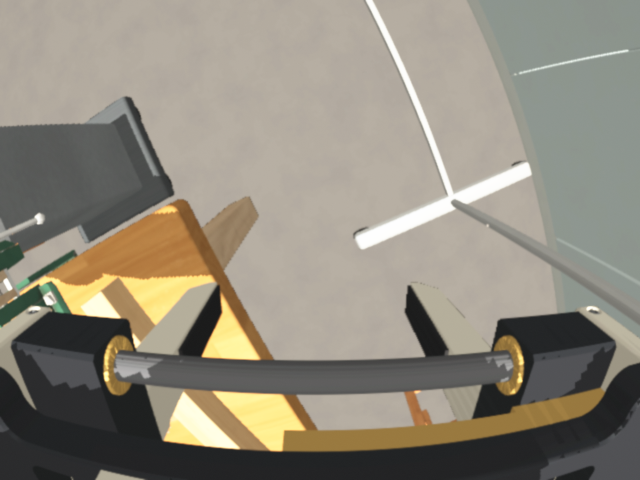

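The wrist picture shows only the floor and the bench corner, because the move was refused (all fields seem to be needed). The camera looks toward tool +x, so I'll turn the tool the other way (az +148), which keeps the bend and the pin in view.

```bash
python3 -m crank '[{"x":-0.05,"y":-0.02,"z":0,"ax":0,"ay":0,"az":10,"hand":1},{"x":-0.10,"y":-0.045,"z":0,"ax":0,"ay":0,"az":20,"hand":1},{"x":-0.155,"y":-0.07,"z":0,"ax":0,"ay":0,"az":30,"hand":1},{"x":-0.21,"y":-0.095,"z":0,"ax":0,"ay":0,"az":40,"hand":1},{"x":-0.265,"y":-0.12,"z":0,"ax":0,"ay":0,"az":50,"hand":1},{"x":-0.32,"y":-0.145,"z":0.01,"ax":0,"ay":0,"az":60,"hand":1},{"x":-0.375,"y":-0.17,"z":0.015,"ax":0,"ay":0,"az":70,"hand":1},{"x":-0.42,"y":-0.195,"z":0.02,"ax":0,"ay":0,"az":80,"hand":1},{"x":-0.447,"y":-0.209,"z":0.028,"ax":0,"ay":0,"az":90,"hand":1},{"x":-0.447,"y":-0.209,"z":0.028,"ax":0,"ay":0,"az":100,"hand":1}]' 40 && python3 -m crank '[{"x":0,"y":0,"z":0,"ax":0,"ay":0,"az":10,"hand":1},{"x":0,"y":0,"z":0,"ax":0,"ay":0,"az":20,"hand":1},{"x":0,"y":0,"z":0,"ax":0,"ay":0,"az":30,"hand":1},{"x":0,"y":0,"z":0,"ax":0,"ay":0,"az":40,"hand":1},{"x":0,"y":0,"z":0,"ax":0,"ay":0,"az":48.5,"hand":1},{"x":0,"y":0,"z":0,"ax":0,"ay":0,"az":48.5,"hand":1},{"x":0,"y":0,"z":0,"ax":0,"ay":0,"az":48.5,"hand":1},{"x":0,"y":0,"z":0,"ax":0,"ay":0,"az":48.5,"hand":1},{"x":0,"y":0,"z":0,"ax":0,"ay":0,"az":48.5,"hand":1},{"x":0,"y":0,"z":0,"ax":0,"ay":0,"az":48.5,"hand":1}]'
python3 - <<'E'
from h import *
c=bot.calibration("wrist");cv2.imwrite("pics/w2.png",bot.read_camera("wrist"))
np.save("c2.npy",c,allow_pickle=True)
E
```

```text
clock: 1.4
ee_pos: [0.5889, 0.2166, 0.1897]
tool_rot: [0.001, 0.886, 0.464, -0.001]
force: [-0.7, 0.3, 0.0]
opening: 0.0932
clock: 2.65
ee_pos: [0.5877, 0.221, 0.1907]
tool_rot: [-0.0, 0.998, 0.066, 0.0]
force: [-0.1, 0.2, -0.9]
opening: 0.0933
```

View pics/w2.png

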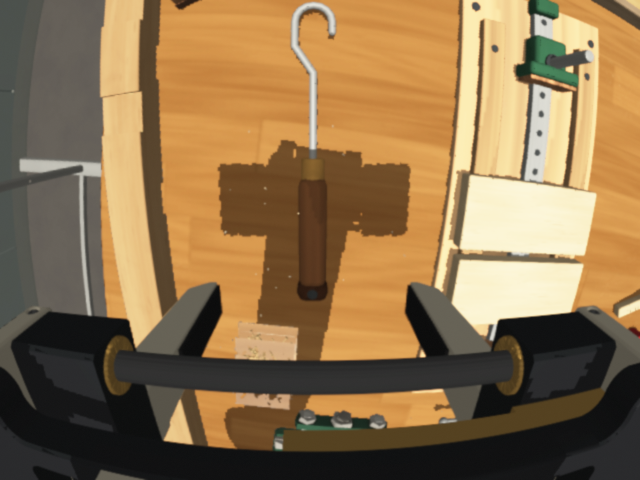

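The hook is straight ahead in this view: pommel (313,290), handle/ferrule joint (312,180), bend around (314,25). The jaw pin runs from its base at (553,61) to its top at (588,57).

Run:
```python
from h import *
c=np.load("c2.npy",allow_pickle=True).item()
A=lambda u,v,z:at("wrist",(u,v),z,c)
pts=dict(pom=A(313,290,.015),j=A(312,180,.015),rod=A(313,110,.015),eyeL=A(295,25,.015),eyeR=A(335,25,.015),top=A(314,5,.015),pinT=A(588,57,.098),pinB=A(555,61,.044))
for k,v in pts.items(): print(k,v.round(4),intool(v).round(4))
d=pts["j"]-pts["pom"];print(np.linalg.norm(d),np.degrees(np.arctan2(d[1],d[0])))
m=cv2.cvtColor(cv2.imread("pics/w2.png"),cv2.COLOR_BGR2HSV)
# strip corners z=.044
for uv in [(465,174),(595,193),(587,256),(456,250),(455,256),(582,263)]:print(uv,A(*uv,.044).round(4))
```

```text
pom [0.5166 0.2115 0.015 ] [-0.0717  0.0002  0.1757]
j [0.6256 0.2269 0.015 ] [ 0.0383 -0.0008  0.1757]
rod [0.69   0.2344 0.015 ] [1.031e-01 1.000e-04 1.757e-01]
eyeL [0.7687 0.2614 0.015 ] [ 0.1847 -0.0163  0.1757]
eyeR [0.7735 0.2252 0.015 ] [0.1848 0.0202 0.1757]
top [0.7911 0.2469 0.015 ] [0.205  0.001  0.1757]
pinT [0.7818 0.0134 0.098 ] [0.1653 0.2312 0.0927]
pinB [0.7858 0.0119 0.044 ] [0.169  0.2333 0.1467]
0.11010029708140026 8.001969982244889
(465, 174) [0.6555 0.0931 0.044 ]
(595, 193) [ 0.6675 -0.0691  0.044 ]
(587, 256) [ 0.5985 -0.0816  0.044 ]
(456, 250) [0.5847 0.086  0.044 ]
(455, 256) [0.5788 0.0855 0.044 ]
(582, 263) [ 0.5898 -0.0769  0.044 ]
```

```bash
python3 -m crank '[{"x":0.01,"y":0,"z":0.04,"ax":0,"ay":0,"az":0,"hand":0.3},{"x":0.01,"y":0,"z":0.085,"ax":0,"ay":0,"az":0,"hand":0.2},{"x":0.01,"y":0,"z":0.13,"ax":0,"ay":0,"az":0,"hand":0.2},{"x":0.01,"y":0,"z":0.165,"ax":0,"ay":0,"az":0,"hand":0.2},{"x":0.01,"y":0,"z":0.18,"ax":0,"ay":0,"az":0,"hand":0.2},{"x":0.01,"y":0,"z":0.186,"ax":0,"ay":0,"az":0,"hand":0.2},{"x":0.01,"y":0,"z":0.186,"ax":0,"ay":0,"az":0,"hand":-0.2},{"x":0.01,"y":0,"z":0.186,"ax":0,"ay":0,"az":0,"hand":-1},{"x":0.01,"y":0,"z":0.186,"ax":0,"ay":0,"az":0,"hand":-1},{"x":0.01,"y":0,"z":0.186,"ax":0,"ay":0,"az":0,"hand":-1}]' 50
```

```text
clock: 3.95
ee_pos: [0.5981, 0.2229, 0.0055]
tool_rot: [-0.0, 0.998, 0.066, 0.001]
force: [-0.5, 0.5, 2.9]
opening: 0.0256
```

```bash
python3 -m crank '[{"x":0,"y":0,"z":-0.04,"ax":0,"ay":0,"az":0,"hand":-1},{"x":0,"y":0,"z":-0.09,"ax":0,"ay":0,"az":0,"hand":-1},{"x":-0.003,"y":0.03,"z":-0.12,"ax":0,"ay":0,"az":0,"hand":-1},{"x":-0.006,"y":0.075,"z":-0.12,"ax":0,"ay":0,"az":1,"hand":-1},{"x":-0.01,"y":0.12,"z":-0.12,"ax":0,"ay":0,"az":2,"hand":-1},{"x":-0.014,"y":0.165,"z":-0.12,"ax":0,"ay":0,"az":3,"hand":-1},{"x":-0.018,"y":0.205,"z":-0.12,"ax":0,"ay":0,"az":4.2,"hand":-1},{"x":-0.018,"y":0.2215,"z":-0.12,"ax":0,"ay":0,"az":4.2,"hand":-1},{"x":-0.018,"y":0.2215,"z":-0.12,"ax":0,"ay":0,"az":4.2,"hand":-1},{"x":-0.018,"y":0.2215,"z":-0.12,"ax":0,"ay":0,"az":4.2,"hand":-1}]' 50
python3 - <<'E'
from h import *
c=bot.calibration("wrist");im=bot.read_camera("wrist")
np.save("c3.npy",c,allow_pickle=True);s=bot.read_camera("side")
cv2.imwrite("pics/s3_full.png",s);cv2.imwrite("pics/w3_full.png",im)
a=cv2.resize(im[0:300,150:480],(550,500));b=cv2.resize(s[160:300,230:450],(0,0),fx=1.1,fy=1.1)
out=np.zeros((500,800,3),np.uint8);out[:,:550]=a;out[:b.shape[0],552:552+b.shape[1]]=b[:,:248]
cv2.imwrite("pics/w3.png",out)
print({k:np.round(v,4).tolist() for k,v in bot.get_obs().items() if k in("ee_pos","force","moment","clock")})
E
```

```text
clock: 5.2
ee_pos: [0.6087, 0.0036, 0.1241]
tool_rot: [-0.001, 1.0, 0.031, -0.0]
force: [-1.0, 0.7, -1.2]
opening: 0.0256
{'clock': 5.3, 'ee_pos': [0.6087, 0.0033, 0.1242], 'force': [0.827, 0.2138, -1.3494], 'moment': [0.0165, 0.1578, -0.0483]}
```

View pics/w3.png

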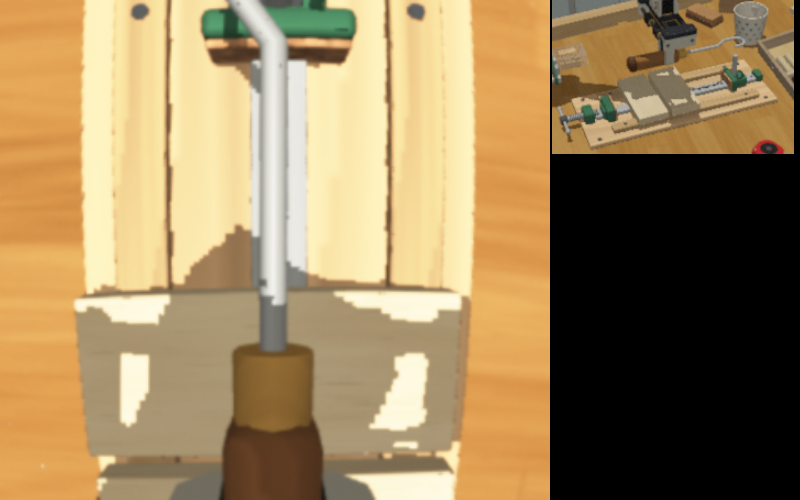

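The wrist crop shows the rod over the bar and the jaw's front at crop (279,45), with the bend out of frame. The side inset shows the pin at about (735,65) and the bend above and behind it. I'll measure with the jaw's centre line plus the side and top views.

Run:
```python
from h import *
c=np.load("c3.npy",allow_pickle=True).item()
A=lambda u,v,z:at("wrist",(150+u/1.6667,v/1.6667),z,c)
for n,u,v,z in [("jawL",203,25,.047),("jawR",355,25,.047),("corkL",210,45,.045),("corkR",348,45,.045),("bL",85,285,.012),("bR",470,285,.012),("rod",274,250,.133),("rod2",275,60,.133),("bL2",85,60,.012),("bR2",468,60,.012)]:
    p=A(u,v,z);print(n,p.round(4),intool(p).round(4))
t=bot.read_camera("top");s=bot.read_camera("side");cv2.imwrite("pics/t4_full.png",t);cv2.imwrite("pics/s4_full.png",s)
out=np.hstack([cv2.resize(t[110:230,250:350],None,fx=4,fy=4,interpolation=2),cv2.resize(s[170:290,335:435],None,fx=4,fy=4,interpolation=2)])
cv2.imwrite("pics/ts4.png",out)
```

```text
jawL [0.769  0.0405 0.047 ] [ 0.1623 -0.0271  0.0772]
jawR [ 0.7729 -0.0189  0.047 ] [0.1625 0.0324 0.0771]
corkL [0.7609 0.0374 0.045 ] [ 0.1541 -0.0245  0.0792]
corkR [ 0.7645 -0.0168  0.045 ] [0.1543 0.0298 0.0791]
bL [0.6578 0.0935 0.012 ] [ 0.0546 -0.0868  0.1123]
bR [ 0.669  -0.0849  0.012 ] [0.0548 0.0919 0.112 ]
rod [0.6822 0.0074 0.133 ] [ 0.0736  0.0004 -0.0088]
rod2 [0.7316 0.0102 0.133 ] [ 0.1231  0.0006 -0.0089]
bL2 [0.7641 0.0989 0.012 ] [ 0.1611 -0.0856  0.1123]
bR2 [ 0.7754 -0.0761  0.012 ] [0.1615 0.0897 0.112 ]
```

View pics/ts4.png

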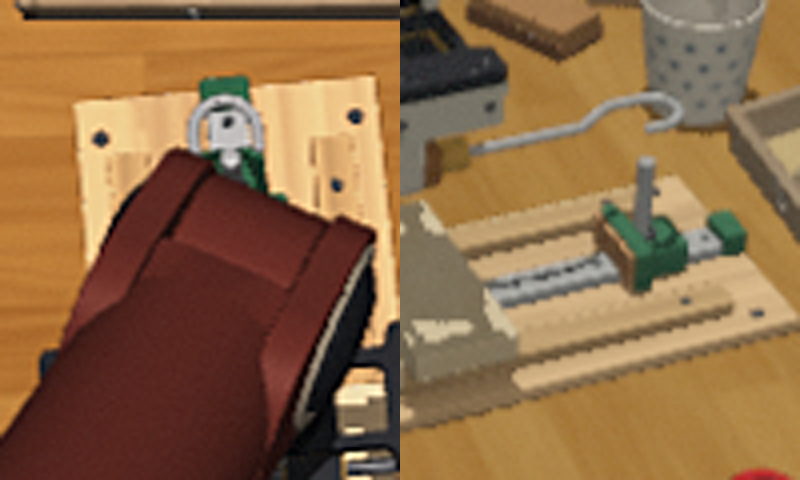

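In the top half of this picture the ring spans columns 188–265 with its crown at (226,95), and the pin top is at (230,158). In the side half the pin top is at (647,160), and the bend is above and beyond it with its far edge at (683,110).

Run:
```python
from h import *
T=lambda u,v:(250+u/4,110+v/4)
S=lambda u,v:(335+(u-400)/4,170+v/4)
for n,k,uv,z in [("pinT","top",T(230,157),.098),("ringL","top",T(188,133),.134),("ringR","top",T(265,133),.134),("crown","top",T(226,95),.134),("pinT","side",S(647,160),.098),("ringFar","side",S(684,110),.134),("tip","side",S(648,129),.134)]:
    p=at(k,uv,z);print(k,n,p.round(4),intool(p).round(4))
for y in(0,.0025):
  w=bot.get_obs();R=Ro.from_quat(np.array(w["tool_rot"])[[1,2,3,0]])
  for x in (.166,.171,.176):
    p=R.apply([x,y,0])+w["ee_pos"];p[2]=.098;print(x,y,(4*(proj("top",p)-[250,110])).round(1),(4*(proj("side",p)-[335,170])+[400,0]).round(1))
```

```text
top pinT [0.7829 0.0105 0.098 ] [0.1744 0.0024 0.0263]
top ringL [0.784  0.0316 0.134 ] [ 0.1768 -0.0186 -0.0097]
top ringR [ 0.7829 -0.0091  0.134 ] [ 0.1732  0.022  -0.0097]
top crown [0.8045 0.011  0.134 ] [ 0.196   0.0032 -0.0097]
side pinT [0.7822 0.0119 0.098 ] [0.1738 0.0011 0.0263]
side ringFar [0.8041 0.0086 0.134 ] [ 0.1954  0.0056 -0.0097]
side tip [ 0.7737 -0.005   0.134 ] [ 0.1643  0.0174 -0.0097]
0.166 0 [226.9 172. ] [635.4 161.6]
0.171 0 [226.1 163.2] [642.4 160.1]
0.176 0 [225.4 154.5] [649.3 158.5]
0.166 0.0025 [231.4 171.6] [637.1 163.6]
0.171 0.0025 [230.7 162.8] [644.1 162. ]
0.176 0.0025 [229.9 154.1] [651.  160.5]
```

The ring centre and the pin agree within about 2 mm, so I'll lower.

```bash
python3 -m crank '[{"x":0,"y":0,"z":0.01,"ax":0,"ay":0,"az":0,"hand":-1},{"x":0,"y":0,"z":0.02,"ax":0,"ay":0,"az":0,"hand":-1},{"x":0,"y":0,"z":0.03,"ax":0,"ay":0,"az":0,"hand":-1},{"x":0,"y":0,"z":0.04,"ax":0,"ay":0,"az":0,"hand":-1},{"x":0,"y":0,"z":0.05,"ax":0,"ay":0,"az":0,"hand":-1},{"x":0,"y":0,"z":0.06,"ax":0,"ay":0,"az":0,"hand":-1},{"x":0,"y":0,"z":0.063,"ax":0,"ay":0,"az":0,"hand":-1},{"x":0,"y":0,"z":0.063,"ax":0,"ay":0,"az":0,"hand":-1},{"x":0,"y":0,"z":0.063,"ax":0,"ay":0,"az":0,"hand":-1},{"x":0,"y":0,"z":0.063,"ax":0,"ay":0,"az":0,"hand":-1}]'
python3 - <<'E'
from h import *
t=bot.read_camera("top");s=bot.read_camera("side")
out=np.hstack([cv2.resize(t[110:230,250:350],None,fx=4,fy=4,interpolation=2),cv2.resize(s[170:290,335:435],None,fx=4,fy=4,interpolation=2)])
cv2.imwrite("pics/ts5.png",out)
print({k:np.round(v,4).tolist() for k,v in bot.get_obs().items() if k in("ee_pos","force","moment","clock")})
E
```

```text
clock: 6.65
ee_pos: [0.609, 0.0004, 0.0621]
tool_rot: [0.0, 1.0, 0.029, 0.0]
force: [-0.3, -0.5, -1.8]
opening: 0.0258
{'clock': 6.75, 'ee_pos': [0.6089, 0.0005, 0.0619], 'force': [-0.0897, 0.1806, -2.7475], 'moment': [-0.0086, 0.139, 0.041]}
```

View pics/ts5.png

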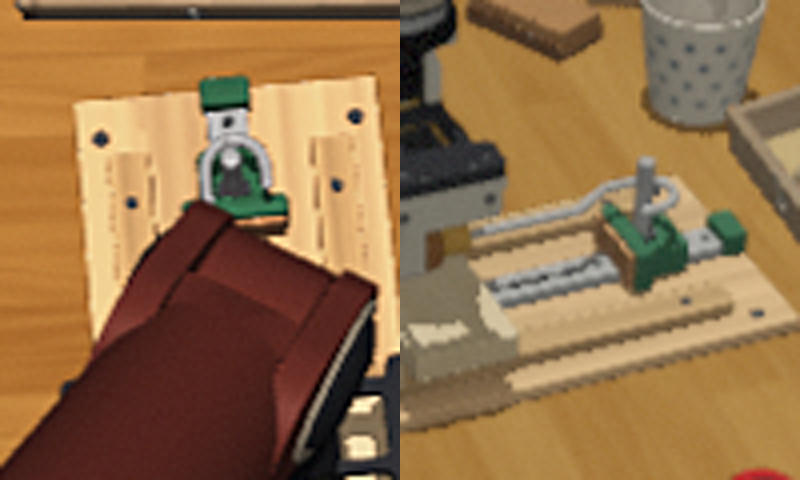

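The ring surrounds the pin, which stands inside the loop at top (230,160), and the hook tip is in front of it. Next is the pull.

```bash
python3 -m crank '[{"x":-0.005,"y":0,"z":0,"ax":0,"ay":0,"az":0,"hand":-1},{"x":-0.010,"y":0,"z":0,"ax":0,"ay":0,"az":0,"hand":-1},{"x":-0.018,"y":0,"z":0,"ax":0,"ay":0,"az":0,"hand":-1},{"x":-0.028,"y":0,"z":0,"ax":0,"ay":0,"az":0,"hand":-1},{"x":-0.038,"y":0,"z":0,"ax":0,"ay":0,"az":0,"hand":-1},{"x":-0.048,"y":0,"z":0,"ax":0,"ay":0,"az":0,"hand":-1},{"x":-0.058,"y":0,"z":0,"ax":0,"ay":0,"az":0,"hand":-1},{"x":-0.068,"y":0,"z":0,"ax":0,"ay":0,"az":0,"hand":-1},{"x":-0.076,"y":0,"z":0,"ax":0,"ay":0,"az":0,"hand":-1},{"x":-0.082,"y":0,"z":0,"ax":0,"ay":0,"az":0,"hand":-1}]'
python3 - <<'E'
from h import *
t=bot.read_camera("top");w=bot.read_camera("wrist");np.save("c6.npy",bot.calibration("wrist"),allow_pickle=True)
out=np.hstack([cv2.resize(t[110:360,240:390],(300,500),interpolation=2),cv2.resize(w,(500,375))[0:375].copy() if 0 else np.vstack([cv2.resize(w,(500,375)),np.zeros((125,500,3),np.uint8)])])
cv2.imwrite("pics/p6.png",out)
print({k:np.round(v,4).tolist() for k,v in bot.get_obs().items() if k in("ee_pos","force","moment","clock")})
E
```

```text
clock: 8.0
ee_pos: [0.5264, -0.0044, 0.0617]
tool_rot: [0.0, 1.0, 0.029, 0.0]
force: [0.8, -0.4, -2.4]
opening: 0.0257
{'clock': 8.1, 'ee_pos': [0.5256, -0.004, 0.0616], 'force': [0.5619, 0.621, -0.9706], 'moment': [0.008, 0.1563, -0.0347]}
```

View pics/p6.png

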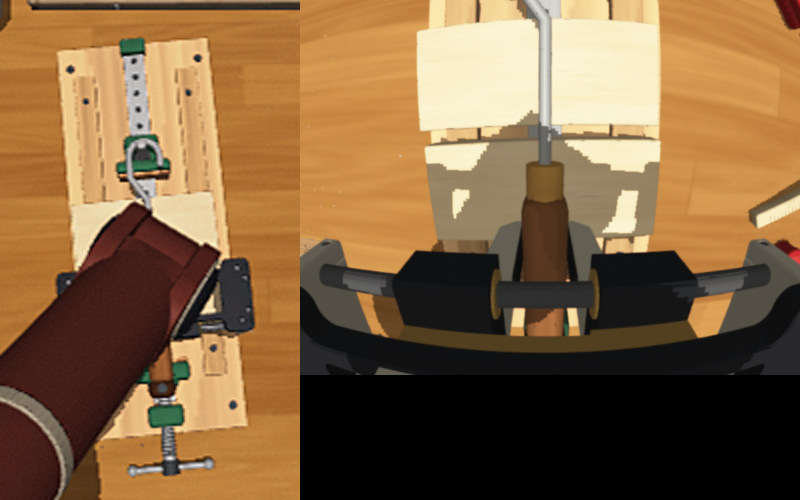

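The jaw follows the hook, as shown by the ring at (143,155) of the left inset. Both strips are still untouched, with strip_b's far edge in the wrist inset at row ~25. Now I'll work out the remaining travel.

Run:
```python
from h import *
c=np.load("c6.npy",allow_pickle=True).item()
A=lambda u,v:intool(at("wrist",((u-300)*1.28,v*1.28),.044,c)).round(4)
print("b far",A(417,32),A(660,24),"b near",A(420,128),A(660,130),"a far",A(425,147),A(660,140),"a near",A(437,233),A(655,240))
T=lambda cx,cy:intool(at("top",(190+cx/2.6,120+cy/2.6),.046)).round(4)
print("near jaw top edge/cork",T(340,443), "a near",T(332,400),"b far",T(317,233))
```

```text
b far [ 0.1346 -0.085   0.0174] [0.1391 0.0763 0.0172] b near [ 0.0682 -0.0837  0.0175] [0.0665 0.0771 0.0174] a far [ 0.0551 -0.0809  0.0175] [0.0597 0.0775 0.0174] a near [-0.0084 -0.079   0.0176] [-0.0142  0.0824  0.0175]
near jaw top edge/cork [-0.0486  0.0034  0.0157] a near [-0.0117 -0.0003  0.0156] b far [ 0.1339 -0.0012  0.0153]
```

```bash
python3 -m crank '[{"x":-0.004,"y":0,"z":0,"ax":0,"ay":0,"az":0,"hand":-1},{"x":-0.008,"y":0,"z":0,"ax":0,"ay":0,"az":0,"hand":-1},{"x":-0.012,"y":0,"z":0,"ax":0,"ay":0,"az":0,"hand":-1},{"x":-0.016,"y":0,"z":0,"ax":0,"ay":0,"az":0,"hand":-1},{"x":-0.019,"y":0,"z":0,"ax":0,"ay":0,"az":0,"hand":-1},{"x":-0.022,"y":0,"z":0,"ax":0,"ay":0,"az":0,"hand":-1},{"x":-0.025,"y":0,"z":0,"ax":0,"ay":0,"az":0,"hand":-1},{"x":-0.028,"y":0,"z":0,"ax":0,"ay":0,"az":0,"hand":-1},{"x":-0.031,"y":0,"z":0,"ax":0,"ay":0,"az":0,"hand":-1},{"x":-0.034,"y":0,"z":0,"ax":0,"ay":0,"az":0,"hand":-1}]'; python3 -m crank '[{"x":-0.003,"y":0,"z":0,"ax":0,"ay":0,"az":0,"hand":-1},{"x":-0.006,"y":0,"z":0,"ax":0,"ay":0,"az":0,"hand":-1},{"x":-0.008,"y":0,"z":0,"ax":0,"ay":0,"az":0,"hand":-1},{"x":-0.010,"y":0,"z":0,"ax":0,"ay":0,"az":0,"hand":-1},{"x":-0.012,"y":0,"z":0,"ax":0,"ay":0,"az":0,"hand":-1},{"x":-0.014,"y":0,"z":0,"ax":0,"ay":0,"az":0,"hand":-1},{"x":-0.016,"y":0,"z":0,"ax":0,"ay":0,"az":0,"hand":-1},{"x":-0.018,"y":0,"z":0,"ax":0,"ay":0,"az":0,"hand":-1},{"x":-0.020,"y":0,"z":0,"ax":0,"ay":0,"az":0,"hand":-1},{"x":-0.022,"y":0,"z":0,"ax":0,"ay":0,"az":0,"hand":-1}]'
```

```text
clock: 9.35
ee_pos: [0.4931, -0.0062, 0.0617]
tool_rot: [0.0, 1.0, 0.029, 0.0]
force: [3.3, 0.4, -2.1]
opening: 0.0257
clock: 10.6
ee_pos: [0.4709, -0.0075, 0.0617]
tool_rot: [0.0, 1.0, 0.029, 0.0]
force: [3.0, 1.2, -2.2]
opening: 0.0256
```

```bash
python3 -m crank '[{"x":-0.001,"y":0,"z":0,"ax":0,"ay":0,"az":0,"hand":-1},{"x":-0.002,"y":0,"z":0,"ax":0,"ay":0,"az":0,"hand":-1},{"x":-0.003,"y":0,"z":0,"ax":0,"ay":0,"az":0,"hand":-1},{"x":-0.004,"y":0,"z":0,"ax":0,"ay":0,"az":0,"hand":-1},{"x":-0.005,"y":0,"z":0,"ax":0,"ay":0,"az":0,"hand":-1},{"x":-0.006,"y":0,"z":0,"ax":0,"ay":0,"az":0,"hand":-1},{"x":-0.006,"y":0,"z":0,"ax":0,"ay":0,"az":0,"hand":-1},{"x":-0.006,"y":0,"z":0,"ax":0,"ay":0,"az":0,"hand":-1},{"x":-0.006,"y":0,"z":0,"ax":0,"ay":0,"az":0,"hand":-1},{"x":-0.006,"y":0,"z":0,"ax":0,"ay":0,"az":0,"hand":-1}]'
python3 - <<'E'
from h import *
w=bot.read_camera("wrist");t=bot.read_camera("top");cv2.imwrite("pics/w7.png",w);cv2.imwrite("pics/t7.png",t)
np.save("c7.npy",bot.calibration("wrist"),allow_pickle=True)
print(bot.get_obs()["force"])
g=w[:,:,1].astype(int)
# near jaw in wrist view? green px
h=cv2.cvtColor(w,cv2.COLOR_BGR2HSV);m=cv2.inRange(h,(45,80,20),(85,255,200));n,l,s,c=cv2.connectedComponentsWithStats(m)
print(s[1:][s[1:,4]>30])
E
```

```text
clock: 11.85
ee_pos: [0.4647, -0.0079, 0.0616]
tool_rot: [-0.0, 1.0, 0.029, -0.0]
force: [2.4, -0.5, -2.5]
opening: 0.0257
[ 2.70756513  0.1013598  -2.18559729]
[[ 259  269   24   19  335]
 [ 344  269   27   20  409]
 [ 341  339    6   22   90]
 [ 282  343    4   16   36]
 [  82  384   51   49 1184]
 [ 498  402   12   32   34]]
```

Run:
```python
from h import *
w=cv2.imread("pics/w7.png");c=np.load("c7.npy",allow_pickle=True).item()
cv2.imwrite("pics/c7.png",cv2.resize(w[60:330,180:460],None,fx=2.2,fy=2.2,interpolation=2))
print(intool(at("wrist",(270,269),.046,c)).round(4),intool(at("wrist",(357,269),.046,c)).round(4))
```

```text
[ 0.0111 -0.0226  0.0156] [0.0111 0.0232 0.0156]
```

View pics/c7.png

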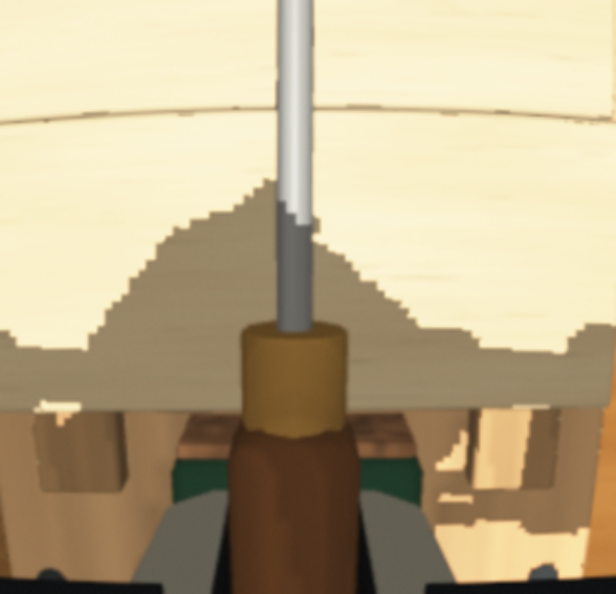

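The strips are closed on each other (joint line at crop row ~108), and strip_a's near edge (row 409) is only 1–2 mm off the near jaw's cork (row ~413). I'll continue in fine steps, watching the force.

```bash
python3 -m crank '[{"x":-0.0003,"y":0,"z":0,"ax":0,"ay":0,"az":0,"hand":-1},{"x":-0.0006,"y":0,"z":0,"ax":0,"ay":0,"az":0,"hand":-1},{"x":-0.0009,"y":0,"z":0,"ax":0,"ay":0,"az":0,"hand":-1},{"x":-0.0012,"y":0,"z":0,"ax":0,"ay":0,"az":0,"hand":-1},{"x":-0.0012,"y":0,"z":0,"ax":0,"ay":0,"az":0,"hand":-1},{"x":-0.0012,"y":0,"z":0,"ax":0,"ay":0,"az":0,"hand":-1},{"x":-0.0012,"y":0,"z":0,"ax":0,"ay":0,"az":0,"hand":-1},{"x":-0.0012,"y":0,"z":0,"ax":0,"ay":0,"az":0,"hand":-1},{"x":-0.0012,"y":0,"z":0,"ax":0,"ay":0,"az":0,"hand":-1},{"x":-0.0012,"y":0,"z":0,"ax":0,"ay":0,"az":0,"hand":-1}]'
```

```text
clock: 13.2
ee_pos: [0.4638, -0.0079, 0.0617]
tool_rot: [0.0, 1.0, 0.029, 0.0]
force: [4.1, -0.3, -2.3]
opening: 0.0259
```

```bash
python3 -m crank '[{"x":-0.0002,"y":0,"z":0,"ax":0,"ay":0,"az":0,"hand":-1},{"x":-0.0004,"y":0,"z":0,"ax":0,"ay":0,"az":0,"hand":-1},{"x":-0.0006,"y":0,"z":0,"ax":0,"ay":0,"az":0,"hand":-1},{"x":-0.0008,"y":0,"z":0,"ax":0,"ay":0,"az":0,"hand":-1},{"x":-0.0008,"y":0,"z":0,"ax":0,"ay":0,"az":0,"hand":-1},{"x":-0.0008,"y":0,"z":0,"ax":0,"ay":0,"az":0,"hand":-1},{"x":-0.0008,"y":0,"z":0,"ax":0,"ay":0,"az":0,"hand":-1},{"x":-0.0008,"y":0,"z":0,"ax":0,"ay":0,"az":0,"hand":-1},{"x":-0.0008,"y":0,"z":0,"ax":0,"ay":0,"az":0,"hand":-1},{"x":-0.0008,"y":0,"z":0,"ax":0,"ay":0,"az":0,"hand":-1}]'
```

```text
clock: 14.45
ee_pos: [0.4629, -0.0079, 0.0616]
tool_rot: [0.0, 1.0, 0.029, -0.0]
force: [3.4, 1.1, -2.4]
opening: 0.0257
```

```bash
python3 -m crank '[{"x":-0.0002,"y":0,"z":0,"ax":0,"ay":0,"az":0,"hand":-1},{"x":-0.0004,"y":0,"z":0,"ax":0,"ay":0,"az":0,"hand":-1},{"x":-0.0006,"y":0,"z":0,"ax":0,"ay":0,"az":0,"hand":-1},{"x":-0.0008,"y":0,"z":0,"ax":0,"ay":0,"az":0,"hand":-1},{"x":-0.0008,"y":0,"z":0,"ax":0,"ay":0,"az":0,"hand":-1},{"x":-0.0008,"y":0,"z":0,"ax":0,"ay":0,"az":0,"hand":-1},{"x":-0.0008,"y":0,"z":0,"ax":0,"ay":0,"az":0,"hand":-1},{"x":-0.0008,"y":0,"z":0,"ax":0,"ay":0,"az":0,"hand":-1},{"x":-0.0008,"y":0,"z":0,"ax":0,"ay":0,"az":0,"hand":-1},{"x":-0.0008,"y":0,"z":0,"ax":0,"ay":0,"az":0,"hand":-1}]'
```

```text
clock: 15.7
ee_pos: [0.4621, -0.008, 0.0616]
tool_rot: [0.0, 1.0, 0.029, -0.0]
force: [3.3, -0.0, -3.0]
opening: 0.026
```

```bash
cat > f.py <<'E'
from h import *
F=[]
for i in range(5): F.append(bot.get_obs()["force"]);bot.read_camera("wrist")
F.append(bot.get_obs()["force"]);print(np.mean(F,0).round(2),np.round([f[0] for f in F],1),bot.get_obs()["clock"],np.round(bot.get_obs()["ee_pos"],4))
E
python3 f.py
```

```text
[ 3.37  0.03 -2.49] [3.3 3.2 3.3 3.8 2.7 3.8] 15.95 [ 0.4621 -0.008   0.0617]
```

```bash
python3 -m crank '[{"x":-0.0002,"y":0,"z":0,"ax":0,"ay":0,"az":0,"hand":-1},{"x":-0.0004,"y":0,"z":0,"ax":0,"ay":0,"az":0,"hand":-1},{"x":-0.0006,"y":0,"z":0,"ax":0,"ay":0,"az":0,"hand":-1},{"x":-0.0008,"y":0,"z":0,"ax":0,"ay":0,"az":0,"hand":-1},{"x":-0.001,"y":0,"z":0,"ax":0,"ay":0,"az":0,"hand":-1},{"x":-0.001,"y":0,"z":0,"ax":0,"ay":0,"az":0,"hand":-1},{"x":-0.001,"y":0,"z":0,"ax":0,"ay":0,"az":0,"hand":-1},{"x":-0.001,"y":0,"z":0,"ax":0,"ay":0,"az":0,"hand":-1},{"x":-0.001,"y":0,"z":0,"ax":0,"ay":0,"az":0,"hand":-1},{"x":-0.001,"y":0,"z":0,"ax":0,"ay":0,"az":0,"hand":-1}]'
python3 - <<'E'
from h import *
w=bot.read_camera("wrist");cv2.imwrite("pics/w8.png",w)
cv2.imwrite("pics/c8.png",np.hstack([cv2.resize(w[225:290,240:380],None,fx=5.5,fy=6,interpolation=2)]))
E
python3 f.py
```

```text
clock: 17.2
ee_pos: [0.4611, -0.0081, 0.0616]
tool_rot: [0.0, 1.0, 0.029, -0.0]
force: [2.2, 0.3, -2.7]
opening: 0.0258
[ 3.18  0.08 -2.06] [3.5 3.1 3.2 3.2 2.7 3.4] 17.5 [ 0.4611 -0.0081  0.0616]
```

Run:
```python
from h import *
for f in("w7","w8"):
    w=cv2.imread(f"pics/{f}.png")
    for u in(268,275,355,365): print(f,u,[int(x) for x in w[238:278,u].sum(1)])
```

```text
w7 268 [387, 388, 389, 387, 386, 386, 383, 362, 316, 261, 210, 182, 174, 171, 174, 177, 174, 176, 173, 176, 178, 185, 198, 221, 258, 284, 288, 287, 279, 257, 189, 134, 117, 121, 125, 126, 126, 126, 129, 127]
w7 275 [387, 389, 388, 387, 387, 387, 383, 362, 318, 267, 227, 196, 169, 158, 164, 178, 190, 197, 196, 188, 182, 186, 189, 211, 243, 268, 273, 267, 257, 238, 182, 137, 120, 119, 124, 125, 127, 126, 129, 129]
w7 355 [393, 388, 384, 386, 390, 389, 378, 354, 318, 269, 201, 173, 169, 171, 185, 201, 201, 195, 195, 200, 205, 198, 196, 213, 230, 244, 250, 256, 253, 223, 160, 120, 117, 123, 126, 129, 129, 128, 130, 130]
w7 365 [393, 389, 383, 390, 390, 390, 377, 353, 338, 339, 337, 329, 315, 305, 290, 266, 236, 215, 196, 181, 175, 180, 183, 202, 222, 233, 236, 239, 232, 207, 148, 116, 117, 122, 124, 126, 125, 128, 128, 129]
w8 268 [389, 388, 386, 387, 387, 386, 383, 358, 293, 211, 177, 175, 176, 176, 180, 189, 207, 239, 274, 289, 287, 283, 272, 233, 174, 128, 116, 121, 123, 123, 126, 128, 131, 128, 129, 127, 130, 131, 129, 128]
w8 275 [387, 388, 390, 390, 388, 386, 381, 357, 294, 218, 196, 199, 194, 187, 183, 184, 195, 226, 265, 276, 268, 261, 245, 211, 157, 122, 117, 120, 125, 125, 126, 128, 129, 131, 128, 131, 131, 132, 130, 131]
w8 355 [394, 388, 382, 388, 390, 389, 371, 321, 248, 209, 200, 199, 198, 201, 202, 196, 202, 220, 234, 245, 251, 254, 239, 192, 138, 116, 120, 126, 126, 126, 130, 128, 130, 131, 128, 131, 130, 130, 130, 127]
w8 365 [394, 388, 386, 389, 393, 395, 371, 329, 278, 242, 220, 205, 188, 174, 176, 183, 196, 215, 227, 233, 239, 239, 226, 177, 132, 114, 117, 124, 123, 123, 125, 127, 129, 127, 129, 129, 130, 127, 130, 128]
```

The dark band in front of the near jaw is its cork's front face, so about 5 mm remains. I'll go 3 mm, then fine again.

```bash
python3 -m crank '[{"x":-0.0004,"y":0,"z":0,"ax":0,"ay":0,"az":0,"hand":-1},{"x":-0.0008,"y":0,"z":0,"ax":0,"ay":0,"az":0,"hand":-1},{"x":-0.0012,"y":0,"z":0,"ax":0,"ay":0,"az":0,"hand":-1},{"x":-0.0016,"y":0,"z":0,"ax":0,"ay":0,"az":0,"hand":-1},{"x":-0.002,"y":0,"z":0,"ax":0,"ay":0,"az":0,"hand":-1},{"x":-0.0024,"y":0,"z":0,"ax":0,"ay":0,"az":0,"hand":-1},{"x":-0.0027,"y":0,"z":0,"ax":0,"ay":0,"az":0,"hand":-1},{"x":-0.003,"y":0,"z":0,"ax":0,"ay":0,"az":0,"hand":-1},{"x":-0.003,"y":0,"z":0,"ax":0,"ay":0,"az":0,"hand":-1},{"x":-0.003,"y":0,"z":0,"ax":0,"ay":0,"az":0,"hand":-1}]'
```

```text
clock: 18.75
ee_pos: [0.4581, -0.0083, 0.0616]
tool_rot: [0.0, 1.0, 0.029, -0.0]
force: [2.9, 0.4, -2.0]
opening: 0.0256
```

```bash
python3 - <<'E'
from h import *
w=bot.read_camera("wrist")
for u in(268,355): print(u,[int(x) for x in w[238:270,u].sum(1)])
E
python3 -m crank '[{"x":-0.0002,"y":0,"z":0,"ax":0,"ay":0,"az":0,"hand":-1},{"x":-0.0004,"y":0,"z":0,"ax":0,"ay":0,"az":0,"hand":-1},{"x":-0.0006,"y":0,"z":0,"ax":0,"ay":0,"az":0,"hand":-1},{"x":-0.0008,"y":0,"z":0,"ax":0,"ay":0,"az":0,"hand":-1},{"x":-0.0008,"y":0,"z":0,"ax":0,"ay":0,"az":0,"hand":-1},{"x":-0.0008,"y":0,"z":0,"ax":0,"ay":0,"az":0,"hand":-1},{"x":-0.0008,"y":0,"z":0,"ax":0,"ay":0,"az":0,"hand":-1},{"x":-0.0008,"y":0,"z":0,"ax":0,"ay":0,"az":0,"hand":-1},{"x":-0.0008,"y":0,"z":0,"ax":0,"ay":0,"az":0,"hand":-1},{"x":-0.0008,"y":0,"z":0,"ax":0,"ay":0,"az":0,"hand":-1}]'
```

```text
268 [387, 387, 385, 387, 387, 386, 383, 357, 294, 214, 193, 218, 262, 283, 288, 286, 278, 260, 212, 142, 111, 119, 122, 124, 125, 129, 128, 130, 127, 131, 128, 130]
355 [393, 383, 383, 388, 392, 389, 371, 324, 257, 209, 195, 206, 223, 237, 245, 249, 245, 220, 165, 123, 119, 123, 127, 127, 126, 128, 131, 130, 132, 133, 131, 131]
clock: 20.05
ee_pos: [0.4573, -0.0083, 0.0617]
tool_rot: [0.0, 1.0, 0.029, -0.0]
force: [2.8, 0.3, -2.0]
opening: 0.0255
```

```bash
python3 -m crank '[{"x":-0.0002,"y":0,"z":0,"ax":0,"ay":0,"az":0,"hand":-1},{"x":-0.0003,"y":0,"z":0,"ax":0,"ay":0,"az":0,"hand":-1},{"x":-0.0005,"y":0,"z":0,"ax":0,"ay":0,"az":0,"hand":-1},{"x":-0.0006,"y":0,"z":0,"ax":0,"ay":0,"az":0,"hand":-1},{"x":-0.0006,"y":0,"z":0,"ax":0,"ay":0,"az":0,"hand":-1},{"x":-0.0006,"y":0,"z":0,"ax":0,"ay":0,"az":0,"hand":-1},{"x":-0.0006,"y":0,"z":0,"ax":0,"ay":0,"az":0,"hand":-1},{"x":-0.0006,"y":0,"z":0,"ax":0,"ay":0,"az":0,"hand":-1},{"x":-0.0006,"y":0,"z":0,"ax":0,"ay":0,"az":0,"hand":-1},{"x":-0.0006,"y":0,"z":0,"ax":0,"ay":0,"az":0,"hand":-1}]'
```

```text
clock: 21.3
ee_pos: [0.4568, -0.0083, 0.0617]
tool_rot: [0.0, 1.0, 0.029, -0.0]
force: [3.8, 0.0, -2.7]
opening: 0.0257
```

```bash
python3 -m crank '[{"x":-0.0002,"y":0,"z":0,"ax":0,"ay":0,"az":0,"hand":-1},{"x":-0.0003,"y":0,"z":0,"ax":0,"ay":0,"az":0,"hand":-1},{"x":-0.0004,"y":0,"z":0,"ax":0,"ay":0,"az":0,"hand":-1},{"x":-0.0005,"y":0,"z":0,"ax":0,"ay":0,"az":0,"hand":-1},{"x":-0.0005,"y":0,"z":0,"ax":0,"ay":0,"az":0,"hand":-1},{"x":-0.0005,"y":0,"z":0,"ax":0,"ay":0,"az":0,"hand":-1},{"x":-0.0005,"y":0,"z":0,"ax":0,"ay":0,"az":0,"hand":-1},{"x":-0.0005,"y":0,"z":0,"ax":0,"ay":0,"az":0,"hand":-1},{"x":-0.0005,"y":0,"z":0,"ax":0,"ay":0,"az":0,"hand":-1},{"x":-0.0005,"y":0,"z":0,"ax":0,"ay":0,"az":0,"hand":-1}]'; python3 f.py
```

```text
clock: 22.55
ee_pos: [0.4566, -0.0084, 0.0617]
tool_rot: [0.0, 1.0, 0.029, 0.0]
force: [4.9, 0.5, -3.1]
opening: 0.0255
[ 4.91  0.7  -2.75] [4.9 5.3 4.9 5.7 4.7 3.9] 22.8 [ 0.4566 -0.0084  0.0617]
```

Contact: the force is rising (4.9 N) and the tool has stalled, about 5 N/mm.

```bash
python3 -m crank '[{"x":-0.0001,"y":0,"z":0,"ax":0,"ay":0,"az":0,"hand":-1},{"x":-0.0002,"y":0,"z":0,"ax":0,"ay":0,"az":0,"hand":-1},{"x":-0.0003,"y":0,"z":0,"ax":0,"ay":0,"az":0,"hand":-1},{"x":-0.0004,"y":0,"z":0,"ax":0,"ay":0,"az":0,"hand":-1},{"x":-0.0005,"y":0,"z":0,"ax":0,"ay":0,"az":0,"hand":-1},{"x":-0.0005,"y":0,"z":0,"ax":0,"ay":0,"az":0,"hand":-1},{"x":-0.0005,"y":0,"z":0,"ax":0,"ay":0,"az":0,"hand":-1},{"x":-0.0005,"y":0,"z":0,"ax":0,"ay":0,"az":0,"hand":-1},{"x":-0.0005,"y":0,"z":0,"ax":0,"ay":0,"az":0,"hand":-1},{"x":-0.0005,"y":0,"z":0,"ax":0,"ay":0,"az":0,"hand":-1}]'; python3 f.py
```

```text
clock: 24.05
ee_pos: [0.4565, -0.0084, 0.0618]
tool_rot: [0.0, 1.0, 0.029, 0.001]
force: [6.2, -0.9, -2.0]
opening: 0.0259
[ 5.51  0.2  -3.14] [6.2 5.7 5.3 5.2 5.5 5.2] 24.3 [ 0.4565 -0.0084  0.0618]
```

```bash
python3 -m crank '[{"x":-0.0002,"y":0,"z":0,"ax":0,"ay":0,"az":0,"hand":-1},{"x":-0.0004,"y":0,"z":0,"ax":0,"ay":0,"az":0,"hand":-1},{"x":-0.0006,"y":0,"z":0,"ax":0,"ay":0,"az":0,"hand":-1},{"x":-0.0008,"y":0,"z":0,"ax":0,"ay":0,"az":0,"hand":-1},{"x":-0.0008,"y":0,"z":0,"ax":0,"ay":0,"az":0,"hand":-1},{"x":-0.0008,"y":0,"z":0,"ax":0,"ay":0,"az":0,"hand":-1},{"x":-0.0008,"y":0,"z":0,"ax":0,"ay":0,"az":0,"hand":-1},{"x":-0.0008,"y":0,"z":0,"ax":0,"ay":0,"az":0,"hand":-1},{"x":-0.0008,"y":0,"z":0,"ax":0,"ay":0,"az":0,"hand":-1},{"x":-0.0008,"y":0,"z":0,"ax":0,"ay":0,"az":0,"hand":-1}]'; python3 f.py
```

```text
clock: 25.55
ee_pos: [0.4565, -0.0085, 0.0619]
tool_rot: [0.0, 1.0, 0.029, 0.001]
force: [6.5, 0.0, -4.1]
opening: 0.0255
[ 7.09  0.31 -3.53] [6.5 6.9 6.9 7.3 7.5 7.4] 25.8 [ 0.4565 -0.0085  0.0619]
```

```bash
python3 -m crank '[{"x":-0.0003,"y":0,"z":0,"ax":0,"ay":0,"az":0,"hand":-1},{"x":-0.0006,"y":0,"z":0,"ax":0,"ay":0,"az":0,"hand":-1},{"x":-0.0009,"y":0,"z":0,"ax":0,"ay":0,"az":0,"hand":-1},{"x":-0.0012,"y":0,"z":0,"ax":0,"ay":0,"az":0,"hand":-1},{"x":-0.0014,"y":0,"z":0,"ax":0,"ay":0,"az":0,"hand":-1},{"x":-0.0014,"y":0,"z":0,"ax":0,"ay":0,"az":0,"hand":-1},{"x":-0.0014,"y":0,"z":0,"ax":0,"ay":0,"az":0,"hand":-1},{"x":-0.0014,"y":0,"z":0,"ax":0,"ay":0,"az":0,"hand":-1},{"x":-0.0014,"y":0,"z":0,"ax":0,"ay":0,"az":0,"hand":-1},{"x":-0.0014,"y":0,"z":0,"ax":0,"ay":0,"az":0,"hand":-1}]'; python3 f.py
```

```text
clock: 27.05
ee_pos: [0.4565, -0.0086, 0.062]
tool_rot: [0.001, 1.0, 0.029, 0.003]
force: [9.7, 0.8, -4.9]
opening: 0.0256
[ 9.57  0.72 -5.  ] [ 9.7  9.6 10.   9.3  8.9  9.9] 27.3 [ 0.4565 -0.0086  0.062 ]
```

The pull is 9.6 N (free-air reading about 0), so the nip is about 9–10 N. Now I'll ease the hook off the pin.

```bash
python3 -m crank '[{"x":0.001,"y":0,"z":0,"ax":0,"ay":0,"az":0,"hand":-1},{"x":0.002,"y":0,"z":0,"ax":0,"ay":0,"az":0,"hand":-1},{"x":0.003,"y":0,"z":0,"ax":0,"ay":0,"az":0,"hand":-1},{"x":0.004,"y":0,"z":0,"ax":0,"ay":0,"az":0,"hand":-1},{"x":0.006,"y":0,"z":0,"ax":0,"ay":0,"az":0,"hand":-1},{"x":0.008,"y":0,"z":0,"ax":0,"ay":0,"az":0,"hand":-1},{"x":0.010,"y":0,"z":0,"ax":0,"ay":0,"az":0,"hand":-1},{"x":0.010,"y":0,"z":0,"ax":0,"ay":0,"az":0,"hand":-1},{"x":0.010,"y":0,"z":0,"ax":0,"ay":0,"az":0,"hand":-1},{"x":0.010,"y":0,"z":0,"ax":0,"ay":0,"az":0,"hand":-1}]'
python3 - <<'E'
from h import *
t=bot.read_camera("top");s=bot.read_camera("side")
out=np.hstack([cv2.resize(t[150:270,260:360],None,fx=4,fy=4,interpolation=2),cv2.resize(s[190:310,290:390],None,fx=4,fy=4,interpolation=2)])
cv2.imwrite("pics/ts9.png",out);print(bot.get_obs()["force"],bot.get_obs()["ee_pos"])
E
```

```text
clock: 28.55
ee_pos: [0.4634, -0.0079, 0.0616]
tool_rot: [-0.0, 1.0, 0.029, -0.0]
force: [0.2, -0.1, -2.0]
opening: 0.0253
[-0.04154723  0.15511981 -1.48907516] [ 0.46344205 -0.00790683  0.06165439]
```

View pics/ts9.png

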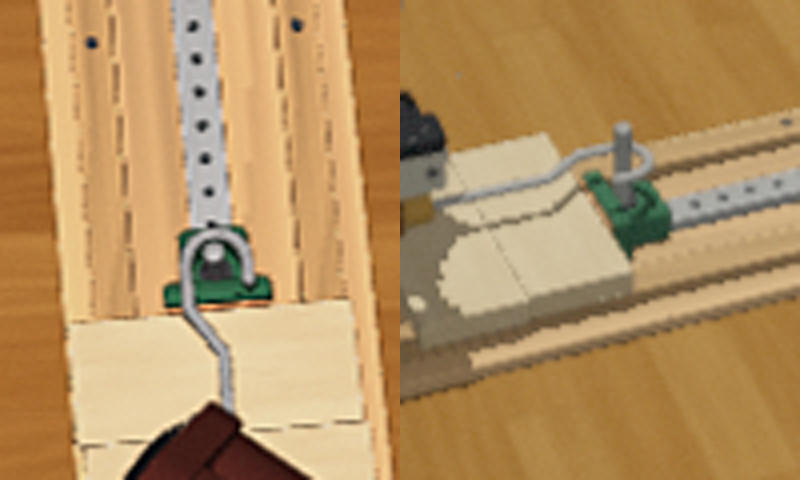

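The ring is centred on the pin (top crop (213,250)), the strips are closed with the jaw face on strip_b, and the force is zero. I'll lift straight up, then carry the hook back to its original free spot.

```bash
python3 -m crank '[{"x":0,"y":0,"z":-0.015,"ax":0,"ay":0,"az":0,"hand":-1},{"x":0,"y":0,"z":-0.035,"ax":0,"ay":0,"az":0,"hand":-1},{"x":0,"y":0,"z":-0.055,"ax":0,"ay":0,"az":0,"hand":-1},{"x":0,"y":0,"z":-0.07,"ax":0,"ay":0,"az":0,"hand":-1},{"x":0.02,"y":-0.03,"z":-0.07,"ax":0,"ay":0,"az":0,"hand":-1},{"x":0.05,"y":-0.075,"z":-0.07,"ax":0,"ay":0,"az":-1,"hand":-1},{"x":0.08,"y":-0.12,"z":-0.07,"ax":0,"ay":0,"az":-2,"hand":-1},{"x":0.11,"y":-0.165,"z":-0.07,"ax":0,"ay":0,"az":-3,"hand":-1},{"x":0.135,"y":-0.205,"z":-0.07,"ax":0,"ay":0,"az":-4.2,"hand":-1},{"x":0.148,"y":-0.2225,"z":-0.07,"ax":0,"ay":0,"az":-4.2,"hand":-1}]'; python3 -m crank '[{"x":0,"y":0,"z":0,"ax":0,"ay":0,"az":0,"hand":-1},{"x":0,"y":0,"z":0.03,"ax":0,"ay":0,"az":0,"hand":-1},{"x":0,"y":0,"z":0.06,"ax":0,"ay":0,"az":0,"hand":-1},{"x":0,"y":0,"z":0.085,"ax":0,"ay":0,"az":0,"hand":-1},{"x":0,"y":0,"z":0.1,"ax":0,"ay":0,"az":0,"hand":-1},{"x":0,"y":0,"z":0.11,"ax":0,"ay":0,"az":0,"hand":-1},{"x":0,"y":0,"z":0.115,"ax":0,"ay":0,"az":0,"hand":-1},{"x":0,"y":0,"z":0.119,"ax":0,"ay":0,"az":0,"hand":-1},{"x":0,"y":0,"z":0.119,"ax":0,"ay":0,"az":0,"hand":-1},{"x":0,"y":0,"z":0.119,"ax":0,"ay":0,"az":0,"hand":-1}]'; python3 f.py
```

```text
clock: 29.9
ee_pos: [0.5985, 0.227, 0.1315]
tool_rot: [-0.001, 0.998, 0.068, -0.0]
force: [-0.8, -1.3, -2.1]
opening: 0.0256
clock: 31.15
ee_pos: [0.5988, 0.2228, 0.0131]
tool_rot: [-0.0, 0.998, 0.066, 0.0]
force: [-0.0, 0.3, -2.1]
opening: 0.0256
[-0.    0.09 -2.03] [-0.  -0.5  0.1  0.1  0.7 -0.3] 31.4 [0.5986 0.2228 0.0128]
```

```bash
python3 -m crank '[{"x":0,"y":0,"z":0.003,"ax":0,"ay":0,"az":0,"hand":-1},{"x":0,"y":0,"z":0.005,"ax":0,"ay":0,"az":0,"hand":-1},{"x":0,"y":0,"z":0.007,"ax":0,"ay":0,"az":0,"hand":-1},{"x":0,"y":0,"z":0.008,"ax":0,"ay":0,"az":0,"hand":-1},{"x":0,"y":0,"z":0.008,"ax":0,"ay":0,"az":0,"hand":-1},{"x":0,"y":0,"z":0.008,"ax":0,"ay":0,"az":0,"hand":-1},{"x":0,"y":0,"z":0.008,"ax":0,"ay":0,"az":0,"hand":-0.4},{"x":0,"y":0,"z":0.008,"ax":0,"ay":0,"az":0,"hand":0.2},{"x":0,"y":0,"z":0.008,"ax":0,"ay":0,"az":0,"hand":0.5},{"x":0,"y":0,"z":0.008,"ax":0,"ay":0,"az":0,"hand":0.5}]' && python3 -m crank '[{"x":0,"y":0,"z":0,"ax":0,"ay":0,"az":0,"hand":0.5},{"x":0,"y":0,"z":-0.02,"ax":0,"ay":0,"az":0,"hand":0.5},{"x":0,"y":0,"z":-0.05,"ax":0,"ay":0,"az":0,"hand":0.5},{"x":0,"y":0,"z":-0.09,"ax":0,"ay":0,"az":0,"hand":0.5},{"x":0,"y":0,"z":-0.13,"ax":0,"ay":0,"az":0,"hand":0.5},{"x":0,"y":0,"z":-0.17,"ax":0,"ay":0,"az":0,"hand":0.5},{"x":0,"y":0,"z":-0.2,"ax":0,"ay":0,"az":0,"hand":0.5},{"x":0,"y":0,"z":-0.2,"ax":0,"ay":0,"az":0,"hand":0.5},{"x":0,"y":0,"z":-0.2,"ax":0,"ay":0,"az":0,"hand":0.5},{"x":0,"y":0,"z":-0.2,"ax":0,"ay":0,"az":0,"hand":0.5}]'
python3 - <<'E'
from h import *
w=bot.read_camera("wrist");cv2.imwrite("pics/w10.png",w)
c=bot.calibration("wrist");print(bot.get_obs()["clock"],bot.get_obs()["force"])
E
```

```text
clock: 32.65
ee_pos: [0.5985, 0.2227, 0.0045]
tool_rot: [0.0, 0.998, 0.065, -0.0]
force: [-0.4, -0.4, -0.4]
opening: 0.0534
clock: 33.9
ee_pos: [0.5975, 0.2227, 0.2032]
tool_rot: [0.0, 0.998, 0.065, -0.001]
force: [-0.1, -0.4, -0.2]
opening: 0.0694
33.95 [ 0.35126821 -0.87942857 -0.14961139]
```

View pics/w10.png

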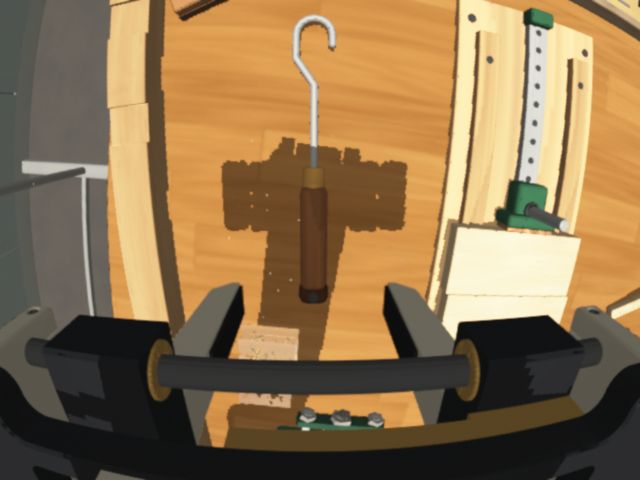

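The hook lies flat at its old spot (handle (313,240), bend (315,30)). The jaw at (530,205) sits against the strips, whose joint at (505,295) is closed.

```bash
python3 -c "
from workcell import bot
print(bot.finish_job())"
```

```text
the job is handed in; nothing more can be done
None
```

The strips are closed up and nipped against the near jaw, and the job is handed in at about 34 s of the 61 s allowed.

- **Pull:** I lowered the hook over the jaw's pin and drew the jaw in, with small steps at the end. The final pull averaged 9.6 N (single readings 8.9–10.0), so with about 1 N of jaw friction the nip is roughly 8.6–10.6 N. That is inside the 7–12 N range.
- **Release:** I eased the hook forward until the force read zero, then lifted it straight off the pin. After that I laid it flat at its original spot, clear of the cramp.

**Last checks:**
- The last picture shows the joint closed, the far jaw against strip_b and the hook flat on the bench. The gripper was touching nothing.
- Strip_a meeting the near jaw rests on the force rise and the tool stalling, plus a closing gap seen earlier; I did not view that face afterwards.
- I did not check the wax tin, marking gauge, tape measure, offcut or turquoise strip again at the end, but no move went near them.
- My first estimate of the last gap was wrong: 1–2 mm instead of about 5.5 mm. I re-measured it before contact.
- One early move was refused for incomplete rows, with no effect on the scene.

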